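# Turn the mortar's lid until its tongue drops into the pouring lip

### The job

The wooden lid lies askew on the mortar because its tongue rides on the rim. Push the lid round gently by its handle, without squeezing it hard or lifting it off, until the tongue drops into the pouring lip and the lid lies flat. Leave the mortar where and as it stands, do not disturb the other things, and let go.

Things in the scene. Friction and masses are not known exactly. Their poses are not given: they have to be found in the camera images.
- mortar: Heavy grey stoneware mortar (1.6 kg), loose: only friction holds it. 128 mm across the rim, 95 mm high; origin at the centre of its underside, z up. Flat rim, radius 48 to 64 mm, top at z = 95 mm. Its pouring lip, a slot 19 mm wide and 16 mm deep through the rim, running on as a spout to 84 mm from the axis, points along its own +x.
- lip (a point): Middle of the pouring lip at the height of the rim top: 66 mm along the mortar's +x, 95 mm above its underside.
- lid: Loose wooden lid (0.28 kg): disc 132 mm across, 12 mm thick, a 10 mm deep plug below centres it with 2.8 mm play. Origin: centre of the disc's underside, z up. Along +x a tongue 16 mm wide, 51 to 84 mm from the axis, to 9 mm below the underside. Along -x the handle bar, 18 mm wide, 25 to 130 mm from the axis, 10 to 30 mm above the underside. At the start tilted 4 degrees, tongue up on the rim.
- tongue (a point): Underside of the tongue: 66 mm along the lid's +x, 9 mm below the disc's underside.
- handle (a point): On the lid's handle bar, 100 mm from the lid's axis along -x, 20 mm above the disc's underside (middle of the bar's height). Free space all round it.
- pestle: Bystander: stoneware pestle lying in a low beech rest, 150 x 50 mm, 61 mm high, near the mortar; origin at the centre of the underside.
- jar: Bystander: glass jar, 72 mm across, 85 mm tall; origin at the centre of its underside.
- shaker0: Bystander: square glass shaker with grey flip-top cap, 46 x 46 mm, 85 mm tall; origin at the centre of its underside. Stands close beside the mortar.
- shaker1: Bystander: square glass shaker with grey flip-top cap, 46 x 46 mm, 85 mm tall; origin at the centre of its underside.
- shaker2: Bystander: square glass shaker with grey flip-top cap, 46 x 46 mm, 85 mm tall; origin at the centre of its underside.
Mind the look-alikes: they are no part of the job. There is more than one size of the lid; the one meant has the size given above.

How it is judged:
By the outcome, as a careful person would: the job done as asked, in the order asked, and still so for the second after the job is handed in, with the robot touching nothing.
It also fails if it takes over 67 s, if anything falls off the work surface, if the arm or the gripper's body presses on something with over 40 N, if the wrist force passes 120 N, or if a joint passes its speed limit or range.

### The arm

A 7-joint arm with a two-finger parallel gripper is mounted at the origin on the work surface. World frame = base frame: x ahead of the robot, y to its left, z up, the work surface at z = 0. Lengths are in mm, angles in rad, forces in N, time in s.
With the tool pointing down it reaches from about 425 to 925 mm from the base axis. Payload 6.8 kg.
Tool frame: the origin (TCP) lies on the centre line of the jaws, within the pads' length; the fingertips stand 8 mm ahead of it and the grasp point (between the pads) lies 11 mm behind it (tips_ahead is the distance from the TCP to the fingertips, in mm); z points along the fingers, y is the line along which they close (so a half turn about z gives the same grasp; the last joint's range is limited). The gripper opens to 85 mm and grips with 20 to 120 N. Pads are 22 mm wide; open, the fingers measure 114 mm over their backs; the gripper's body (76 mm by 85 mm) begins 54 mm behind the grasp point. The pads swing forward as they close: fully open they stand 13 mm farther back than shut.
Start: joints at [1.022, 0.477, 0.022, 1.555, -0.011, 1.109, -0.083], TCP at [288.008, -610.49, 239.308] pointing down, gripper open.
Joint ranges: [-2.96, 2.96], [-0.34, 2.1], [-1.41, 1.46], [0.24, 2.44], [-1.37, 4.51], [0.17, 1.92], [-2.96, 2.96]. Speed limits (rad/s): [2.39, 2.39, 3.14, 3.14, 3.14, 3.14, 3.14].

### API

Orientations are given as a unit quaternion [w, x, y, z].
In Python, from workcell import sense, grab_frame, get_calibration, job_done, find_in, tips_ahead gives the robot as it stands.
- The arm moves only by the tool servo_tool, never from a script. Its argument "moves" is a list of rows, each a list of 3 entries, a list of its own where there are three numbers: the closure, from 0 (fully open) to 1 (shut), then the shift along the world's x, y, z scaled (see below), then the turn, a rotation vector about the world's x, y, z scaled (see below). In form: [[gripper, [dx, dy, dz], [rx, ry, rz]], ...]. A call has 1 to 12 rows; each row shifts and turns the commanded pose from where the row before left it; what a row does not reach is not made up. The controller multiplies each number of a shift by 40 mm and each number of a turn by 0.1 rad. A row lasts 1/10 s, in which the tool goes at most 50 mm and 8.59 degrees, less where a joint would pass 70% of its speed; a pose out of reach is approached as far as the arm can. A call with a number of a shift or a turn outside -1 to 1 is refused whole. A call with a gripper value outside its range is refused whole. The fingers move at their own pace and stop on an object; "newtons" is the grip in N (left out, the last holds). Time passes only in rows, so rows that do not move let the fingers close. It gives the time, the measured TCP pose, the force, the opening and the grip force at its end, in the units of the state.
- sense(): the state, without advancing time (a new reading comes with each control period).
- grab_frame(name): name is "scene" or "side" or "wrist"; returns the picture (400x640x3 uint8, red, green, blue); there is no depth.
- get_calibration(name): a dict with "vertical_fov" (degrees; the focal length in pixels is half the picture's height over the tangent of half this angle, whatever the lens; pixels are square), "cx", "cy" (the principal point, pixels), "cam_to_world" (4x4, takes a point from camera to world coordinates); the wrist camera has in their place "tool_from_camera" (4x4, takes a point from camera to tool coordinates, whose origin is the TCP and whose axes are the flange's). Camera axes: x right, y down, z forward; pixel columns grow to the right and rows downward; lengths in mm; the calibration is good to about 2 mm. The wrist camera is an equidistant fisheye: a pixel r from the principal point sees the ray r / f radians off the axis. A picture is of the moment at which its call begins: read the wrist's pose just before it. get_calibration takes no time and is no camera call.
- job_done(): hands the job in; it is judged then, once.
Trained networks look in the newest picture that a camera, given by its name, has taken for a name from the list of things; names that differ only in an ending like _2 or _b are one class to them, and where a whole thing is asked for, a point or a joint stands for the part that bears it (a point fixed in the world has none). Each returns a list of dicts, best first, with "conf" (0 to 1); they miss things now and then, are a little off and sometimes report something else, mostly with a low value. They report only what shows in the picture. A call takes as long as a camera call. They do not tell look-alikes from the thing itself.
- find_in(query, camera): "at" ([x, y, z] in mm, in world coordinates, good to about 4 mm: the middle of the surface that is visible of it).
The state is a dict: "t": time; "joint_pos": joint angles; "joint_velocities": joint speeds; "effort": joint torques, N m; "tcp_pos": TCP position; "tcp_rot": TCP orientation; "contact_force": force on the tool from outside, world axes, zero at the start; "wrist_torque": the same for the moment, N m; "width": opening from 0.0 (shut) to 1.0 (fully open); "grasp_force": force on a finger pad.
Only numpy, scipy, OpenCV 4.12 (cv2) and the standard library are available. Lean on these libraries where they do the work, as an engineer would, in place of code of your own. Each camera call takes 0.05 s, during which the arm holds its last target. There are 200 camera calls.

## Working session

There is one attempt and no reset: what is moved stays moved. The work goes in short steps, Python scripts to look and compute and a tool call to move; the robot and the scene stay as the last step left them, time stands still between calls to the robot, and variables do not carry over. Pictures are saved under pics/ and viewed, at most 10 in all, crops included, and the job is handed in when it is done.

Besides the shell and the picture viewer there is one more tool, called after "Request:" in YAML: its name, and indented under it one key for each argument. servo_tool: Moves the arm, as the interface text tells. Its arguments: {"type":"object","properties":{"moves":{"type":"array"},"newtons":{"type":"number"}},"required":["moves"]}

```bash
mkdir -p pics; ls; python3 - <<'E'
from workcell import *
import cv2,numpy as np
a=grab_frame("scene")
for q in ["lid","handle","tongue","mortar","lip","shaker0","jar","pestle"]:
    print(q,[(np.round(d["at"]).tolist(),round(d["conf"],2)) for d in find_in(q,"scene")])
b=grab_frame("side")
for q in ["lid","handle","tongue","mortar","lip"]:
    print(q,[(np.round(d["at"]).tolist(),round(d["conf"],2)) for d in find_in(q,"side")])
cv2.imwrite("pics/a.png",a[:,:,::-1]);cv2.imwrite("pics/b.png",b[:,:,::-1])
for c in("scene","side","wrist"): print(get_calibration(c))
s=sense();print(s["t"],s["tcp_rot"],s["tcp_pos"],s["contact_force"])
E
```

```text
pics
lid [([603.0, -167.0, 16.0], 0.91), ([566.0, 61.0, 113.0], 0.78), ([265.0, 211.0, 32.0], 0.58)]
handle [([269.0, 212.0, 30.0], 0.68), ([608.0, -166.0, 20.0], 0.63)]
tongue [([604.0, -169.0, 15.0], 0.82), ([574.0, 64.0, 109.0], 0.8), ([272.0, 207.0, 36.0], 0.68)]
mortar [([622.0, 56.0, 78.0], 0.58)]
lip []
shaker0 [([492.0, 370.0, 65.0], 0.79), ([531.0, -409.0, 70.0], 0.76), ([474.0, -40.0, 69.0], 0.63)]
jar [([669.0, 396.0, 84.0], 0.83)]
pestle [([669.0, 161.0, 48.0], 0.87)]
lid [([602.0, -166.0, 15.0], 0.9), ([561.0, 74.0, 114.0], 0.84), ([262.0, 226.0, 31.0], 0.69)]
handle [([257.0, 229.0, 34.0], 0.83), ([561.0, 73.0, 113.0], 0.65), ([599.0, -165.0, 20.0], 0.62)]
tongue [([264.0, 228.0, 32.0], 0.88), ([563.0, 73.0, 113.0], 0.79), ([558.0, 113.0, 58.0], 0.57), ([598.0, -167.0, 17.0], 0.56)]
mortar [([550.0, 112.0, 58.0], 0.98)]
lip [([556.0, 114.0, 57.0], 0.92)]
{'vertical_fov': 57.28224086519935, 'cx': 317.5871793906039, 'cy': 194.46741378890414, 'cam_to_world': array([[-1.11346652e-01,  8.54042574e-01, -5.08146835e-01,
         9.91759216e+02],
       [ 9.93776460e-01,  9.733
[... 568 characters left out ...]
27099403e+02],
       [ 0.00000000e+00,  0.00000000e+00,  0.00000000e+00,
         1.00000000e+00]])}
{'vertical_fov': 65.70646984690485, 'cx': 319.49673227146616, 'cy': 197.44016999201511, 'tool_from_camera': array([[ 1.29473506e-03, -9.44513062e-01, -3.28471308e-01,
         8.40222736e+01],
       [ 9.99999073e-01,  1.08470581e-03,  8.22644323e-04,
        -9.48074261e-01],
       [-4.20703572e-04, -3.28472068e-01,  9.44513591e-01,
        -1.33147654e+02],
       [ 0.00000000e+00,  0.00000000e+00,  0.00000000e+00,
         1.00000000e+00]])}
0.75 [3.40038402e-05 9.75814249e-01 2.18601350e-01 5.37871659e-07] [ 288.00134542 -610.51444314  239.32500474] [-0.24055915  0.36024463  0.70735554]
```

View pics/a.png

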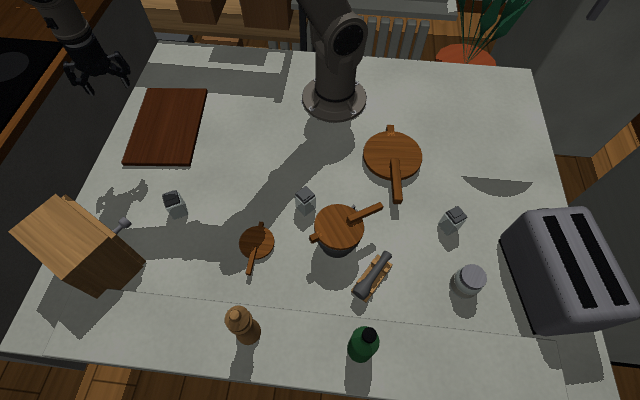

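View pics/b.png

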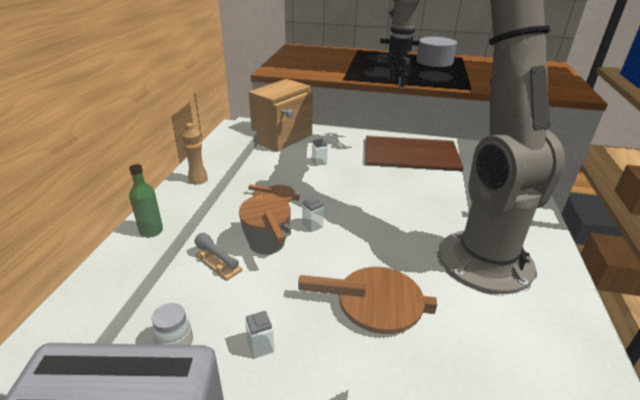

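Three lids show in the scene picture: a small one at (257,243), a large one at (393,155), both on the table, and one on the mortar at (340,226). The mortar lid should be the 132 mm one. Its handle runs to (380,207) and its tongue is at (314,238). I'll confirm that in an enlarged crop.

```bash
python3 - <<'E'
import cv2,numpy as np
a=cv2.imread("pics/a.png")[180:280,290:410];b=cv2.imread("pics/b.png")[170:270,215:335]
f=lambda i:cv2.resize(i,(400,333),interpolation=cv2.INTER_CUBIC)
cv2.imwrite("pics/c.png",np.hstack([f(a),f(b)]))
E
```

```text
(no output)
```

View pics/c.png

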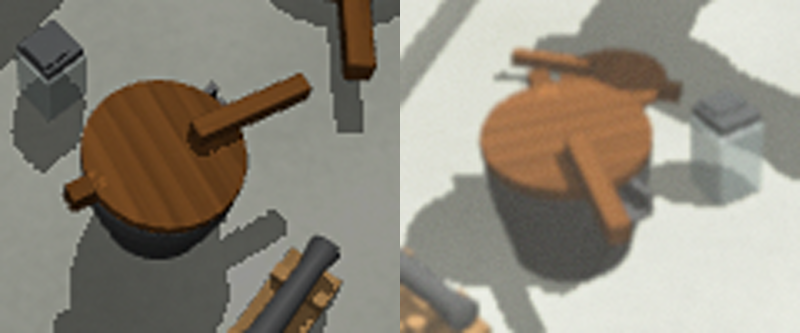

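Confirmed: the lid on the mortar is the one meant. Its tongue is at scene (313,238) and its handle end at (381,204). The grey spout peeps out at scene (353,207) and side (285,230).

```bash
cat > h.py <<'E'
from workcell import *
import cv2,numpy as np
def ray(cam,u,v):
    c=get_calibration(cam);f=200/np.tan(np.radians(c["vertical_fov"]/2));M=c["cam_to_world"]
    return M[:3,3],M[:3,:3]@np.array([(u-c["cx"])/f,(v-c["cy"])/f,1])
def atz(cam,u,v,z):
    o,d=ray(cam,u,v);return np.round((o+d*(z-o[2])/d[2])[:2],1)
def tri(p,q):
    A=0;b=0
    for c,x in(("scene",p),("side",q)):
        o,d=ray(c,*x);d=d/np.linalg.norm(d);P=np.eye(3)-np.outer(d,d);A=A+P;b=b+P@o
    return np.round(np.linalg.solve(A,b),1)
E
python3 - <<'E'
from h import *
s=lambda x,y:(290+x/3.333,180+y/3.333)
t=lambda x,y:(215+(x-400)/3.333,170+y/3.333)
print("disc", [atz("scene",*s(x,y),107) for x,y in((81,150),(247,155),(165,80),(150,228))])
print("disc side", [atz("side",*t(x,y),107) for x,y in((481,140),(652,140),(570,80),(566,195))])
print("handle end",tri(s(303,78),t(618,220)),"root",tri(s(196,128),t(573,140)))
print("tongue",atz("scene",*s(75,190),105), "spout",tri(s(212,88),t(640,195)),tri(s(212,88),t(640,210)))
E
```

```text
disc [array([572.5,  -4.6]), array([562.1, 125.6]), array([502. ,  56.1]), array([631.9,  55.2])]
disc side [array([628.,  79.]), array([501.8,  49.9]), array([587.6, -16.8]), array([544.8, 130.3])]
handle end [495.4 166.  120.6] root [552.1  84.  123.1]
tongue [606.2  -5.4] spout [497.7  96.3  90.9] [494.9  98.3  80.8]
```

Request:
servo_tool:
  moves:
    - [0,[0.4,0.95,0.3],[0,0,0]]
    - [0,[0.4,0.95,0.3],[0,0,0]]
    - [0,[0.4,0.95,0.3],[0,0,0]]
    - [0,[0.4,0.95,0.3],[0,0,0]]
    - [0,[0.4,0.95,0.3],[0,0,0]]
    - [0,[0.4,0.95,0],[0,0,0]]
    - [0,[0.4,0.95,0],[0,0,0]]
    - [0,[0.4,0.95,0],[0,0,0]]
    - [0,[0.4,0.95,0],[0,0,0]]
    - [0,[0.4,0.95,0],[0,0,0]]
    - [0,[0.4,0.95,0],[0,0,0]]
    - [0,[0.4,0.95,0],[0,0,0]]

```text
t: 1.95
tcp_pos: [480.4, -153.0, 299.7]
tcp_rot: [0.0, 0.976, 0.218, 0.0]
contact_force: [0.3, -0.2, -0.2]
width: 1.003
grasp_force: 0.0
```

Request:
servo_tool:
  moves:
    - [0,[0.4,0.95,0],[0,0,0]]
    - [0,[0.4,0.95,0],[0,0,0]]
    - [0,[0.4,0.95,0],[0,0,0]]
    - [0,[0.4,0.95,0],[0,0,0]]
    - [0,[0.4,0.9,0],[0,0,0]]
    - [0,[0,0,0],[0,0,0]]
    - [0,[0,0,0],[0,0,0]]
    - [0,[0,0,0],[0,0,0]]

```text
t: 2.75
tcp_pos: [559.8, 32.0, 299.2]
tcp_rot: [0.0, 0.976, 0.218, -0.0]
contact_force: [0.1, 0.2, -1.2]
width: 1.005
grasp_force: 0.0
```

```bash
cat >> h.py <<'E'
from scipy.spatial.transform import Rotation as R
def wpose():
    s=sense();q=s["tcp_rot"];return np.array(s["tcp_pos"]),R.from_quat([q[1],q[2],q[3],q[0]]).as_matrix()
def wray(p,Rm,u,v):
    c=get_calibration("wrist");f=200/np.tan(np.radians(c["vertical_fov"]/2));M=c["tool_from_camera"]
    x=np.array([u-c["cx"],v-c["cy"]]);r=np.hypot(*x);a=r/f
    d=np.append(x/r*np.sin(a),np.cos(a))
    return Rm@M[:3,3]+p,Rm@(M[:3,:3]@d)
def wz(p,Rm,u,v,z):
    o,d=wray(p,Rm,u,v);return np.round((o+d*(z-o[2])/d[2])[:2],1)
E
python3 - <<'E'
from h import *
p,Rm=wpose();np.savez("w1.npz",p=p,R=Rm)
a=grab_frame("wrist");cv2.imwrite("pics/w1.png",a[:,:,::-1])
for q in ["lid","handle","tongue","mortar","lip"]:
    print(q,[(np.round(d["at"]).tolist(),round(d["conf"],2)) for d in find_in(q,"wrist")])
E
```

```text
lid [([568.0, 62.0, 114.0], 0.94), ([295.0, 212.0, 36.0], 0.79), ([603.0, -165.0, 13.0], 0.58)]
handle [([571.0, 68.0, 114.0], 0.75), ([600.0, -159.0, 15.0], 0.62)]
tongue [([607.0, -161.0, 15.0], 0.83), ([299.0, 211.0, 36.0], 0.63)]
mortar [([569.0, 64.0, 113.0], 0.65), ([500.0, 96.0, 86.0], 0.49)]
lip [([504.0, 100.0, 87.0], 0.56)]
```

View pics/w1.png

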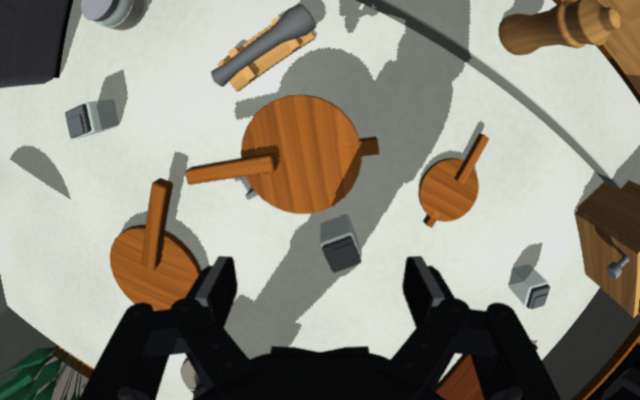

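The wrist view shows the lid disc centred near (301,154), handle end at (188,176) and tongue end at (378,146). The grey spout is at (250,192), between the handle and the shaker. The tongue is therefore far round from the lip.

```bash
python3 - <<'E'
from h import *
w=np.load("w1.npz");p,Rm=w["p"],w["R"]
P=[(241,150),(361,154),(303,95),(303,213)]
for z in(105,107):print([wz(p,Rm,*x,z) for x in P])
print("handle end top",wz(p,Rm,187,176,124),"root",wz(p,Rm,276,163,126))
print("tongue end",wz(p,Rm,378,146,113),"spout tip",wz(p,Rm,251,198,90),wz(p,Rm,247,182,90))
for a,b in(((187,176),(381.5,203.4)),):
    A=0;v=0
    for o,d in(wray(p,Rm,*a),ray("scene",*b)):
        d=d/np.linalg.norm(d);Q=np.eye(3)-np.outer(d,d);A=A+Q;v=v+Q@o
    print("handle end 2view",np.linalg.solve(A,v))
E
```

```text
[array([545.5, 120.8]), array([5.965e+02, 4.000e-01]), array([627. ,  83.3]), array([507.4,  28.8])]
[array([546.1, 120.5]), array([596.7,   0.8]), array([627.1,  83.2]), array([508.2,  29. ])]
handle end top [499.  164.7] root [553.8  78.8]
tongue end [613.1 -10.3] spout tip [492.3  91. ] [508.8 102.6]
handle end 2view [496.33268542 166.6921443  120.57346352]
```

Request:
servo_tool:
  moves:
    - [0.6,[-0.1,0.25,-0.2],[0,0,1]]
    - [0.6,[-0.1,0.25,-0.2],[0,0,1]]
    - [0.6,[-0.1,0.25,-0.2],[0,0,1]]
    - [0.6,[-0.1,0.25,-0.2],[0,0,1]]
    - [0.6,[-0.1,0.25,-0.2],[0,0,1]]
    - [0.6,[-0.1,0.25,-0.2],[0,0,1]]
    - [0.6,[-0.1,0.25,-0.2],[0,0,1]]
    - [0.6,[-0.1,0.25,-0.2],[0,0,1]]
    - [0.6,[-0.1,0.25,-0.2],[0,0,1]]
    - [0.6,[-0.1,0.25,-0.2],[0,0,1]]
    - [0.6,[-0.1,0.25,-0.2],[0,0,1]]
    - [0.6,[-0.1,0.03,-0.2],[0,0,1]]

```text
t: 4.25
tcp_pos: [511.8, 145.9, 203.3]
tcp_rot: [-0.0, 0.68, 0.733, 0.0]
contact_force: [-0.2, -0.0, -0.4]
width: 0.4
grasp_force: 0.0
```

Request:
servo_tool:
  moves:
    - [0.6,[0,0,0],[0,0,1]]
    - [0.6,[0,0,0],[0,0,1]]
    - [0.6,[0,0,0],[0,0,1]]
    - [0.6,[0,0,0],[0,0,1]]
    - [0.6,[0,0,0],[0,0,1]]
    - [0.6,[0,0,0],[0,0,0]]
    - [0.6,[0,0,0],[0,0,0]]
    - [0.6,[0,0,0],[0,0,0]]

```text
t: 5.05
tcp_pos: [512.0, 144.5, 203.4]
tcp_rot: [0.0, 0.481, 0.877, -0.0]
contact_force: [-0.4, 0.4, 0.3]
width: 0.402
grasp_force: 0.0
```

```bash
python3 - <<'E'
from h import *
s=sense();p,Rm=wpose();np.savez("w2.npz",p=p,R=Rm)
print(p,np.degrees(np.arctan2(Rm[1,0],Rm[0,0])),s["width"],s["joint_pos"],tips_ahead if not callable(tips_ahead) else tips_ahead())
a=grab_frame("wrist");cv2.imwrite("pics/w2.png",a[:,:,::-1])
for q in ["handle","tongue","lip"]:
    print(q,[(np.round(d["at"]).tolist(),round(d["conf"],2)) for d in find_in(q,"wrist")])
E
```

```text
[512.04850298 144.5248986  203.35173653] 122.52785877118166 0.40232553918282077 [ 0.20395507  0.37224399 -0.73223123  1.89606362  0.2965371   0.98363508
 -0.09311803] 8.0
handle [([302.0, 190.0, 36.0], 0.8), ([551.0, 81.0, 114.0], 0.65), ([550.0, -166.0, 15.0], 0.47)]
tongue [([556.0, 82.0, 114.0], 0.74), ([307.0, 191.0, 34.0], 0.6), ([554.0, -172.0, 21.0], 0.55)]
lip [([514.0, 107.0, 78.0], 0.72)]
```

View pics/w2.png

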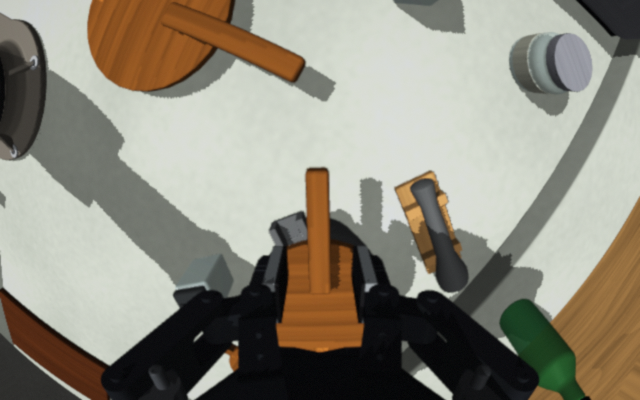

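The bar sits centred between the fingers, from (317,170) to (318,290), and the spout shows left of it at (290,228). Now I'll refine the geometry.

```bash
python3 - <<'E'
from h import *
w=np.load("w2.npz");p,Rm=w["p"],w["R"]
print("handle end top",wz(p,Rm,317,169,121),"root",wz(p,Rm,318,291,126))
print("spout top corners",wz(p,Rm,272,222,93),wz(p,Rm,302,213,93),"wall mid?",wz(p,Rm,287,217,93))
a=cv2.imread("pics/w2.png")[190:270,240:340];b=cv2.imread("pics/w1.png")[155:215,210:290]
cv2.imwrite("pics/d.png",np.hstack([cv2.resize(a,(400,320),interpolation=2),cv2.resize(b,(400,320),interpolation=2)]))
E
```

```text
handle end top [492.7 170.5] root [548.3  84.7]
spout top corners [488.6 104.1] [506.1 125.4] wall mid? [497.2 115.2]
```

View pics/d.png

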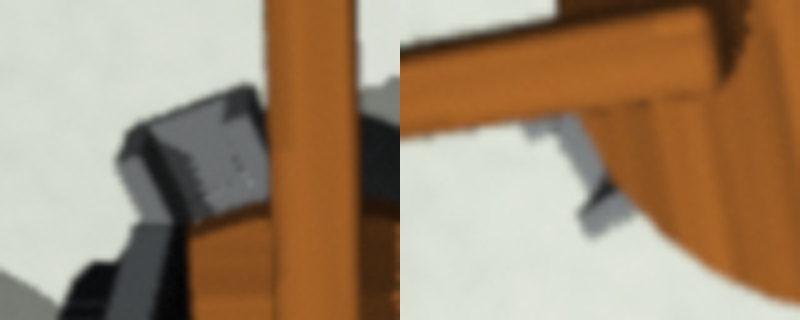

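```bash
python3 - <<'E'
from h import *
w=np.load("w2.npz");p,Rm=w["p"],w["R"];v=np.load("w1.npz");C=np.array([568,59])
def show(n,x):print(n,x,"ang",round(np.degrees(np.arctan2(*(x-C)[::-1])),1),"r",round(np.hypot(*(x-C)),1))
for z in(95,90):
  show("w2 L",wz(p,Rm,270.5,229,z));show("w2 R",wz(p,Rm,302,212,z));show("w1 L",wz(v["p"],v["R"],247,198,z))
show("w2 floor L",wz(p,Rm,277,221,79));show("w2 floor R",wz(p,Rm,297,214,79))
for x in((247,227),(317,290)):pass
E
```

```text
w2 L [490.5  98.5] ang 153.0 r 87.0
w2 R [505.3 126.9] ang 132.7 r 92.4
w1 L [494.   95.8] ang 153.6 r 82.6
w2 L [491.  96.] ang 154.3 r 85.4
w2 R [506.1 125. ] ang 133.2 r 90.5
w1 L [491.9  96.2] ang 153.9 r 84.7
w2 floor L [493.3 101. ] ang 150.7 r 85.7
w2 floor R [505.1 116.9] ang 137.4 r 85.5
```

Request:
servo_tool:
  moves:
    - [0.6,[0,0,-0.5],[0,0,0]]
    - [0.6,[0,0,-0.5],[0,0,0]]
    - [0.6,[0,0,-0.5],[0,0,0]]
    - [0.6,[0,0,-0.4],[0,0,0]]
    - [0.6,[0,0,-0.25],[0,0,0]]
    - [0.6,[0,0,-0.25],[0,0,0]]
    - [0.6,[0,0,0],[0,0,0]]
    - [0.6,[0,0,0],[0,0,0]]

```text
t: 6.05
tcp_pos: [512.3, 144.9, 107.6]
tcp_rot: [0.0, 0.48, 0.877, 0.0]
contact_force: [0.1, -0.4, -0.0]
width: 0.402
grasp_force: 0.0
```

```bash
python3 - <<'E'
import numpy as np
c=np.array([568,59]);t=123.
cur=np.array([512.3,144.9])
for k in range(4):
  r=[]
  for i in range(12):
    t-=3;q=c+101*np.array([np.cos(np.radians(t)),np.sin(np.radians(t))]);d=np.round((q-cur)/40,2);cur=cur+d*40
    r.append(f"[0.6, [{d[0]}, {d[1]}, 0], [0, 0, -0.52]]")
  print(t,cur);print("["+", ".join(r)+"]")
E
```

```text
87.0 [573.1 159.7]
[[0.6, [0.13, 0.04, 0], [0, 0, -0.52]], [0.6, [0.12, 0.06, 0], [0, 0, -0.52]], [0.6, [0.12, 0.06, 0], [0, 0, -0.52]], [0.6, [0.12, 0.05, 0], [0, 0, -0.52]], [0.6, [0.12, 0.04, 0], [0, 0, -0.52]], [0.6, [0.13, 0.04, 0], [0, 0, -0.52]], [0.6, [0.13, 0.03, 0], [0, 0, -0.52]], [0.6, [0.13, 0.03, 0], [0, 0, -0.52]], [0.6, [0.13, 0.01, 0], [0, 0, -0.52]], [0.6, [0.13, 0.01, 0], [0, 0, -0.52]], [0.6, [0.13, 0.01, 0], [0, 0, -0.52]], [0.6, [0.13, -0.01, 0], [0, 0, -0.52]]]
51.0 [631.5 137.3]
[[0.6, [0.14, -0.01, 0], [0, 0, -0.52]], [0.6, [0.13, -0.01, 0], [0, 0, -0.52]], [0.6, [0.13, -0.03, 0], [0, 0, -0.52]], [0.6, [0.13, -0.03, 0], [0, 0, -0.52]], [0.6, [0.12, -0.04, 0], [0, 0, -0.52]], [0.6, [0.13, -0.04, 0], [0, 0, -0.52]], [0.6, [0.12, -0.05, 0], [0, 0, -0.52]], [0.6, [0.12, -0.06, 0], [0, 0, -0.52]], [0.6, [0.11, -0.06, 0], [0, 0, -0.52]], [0.6, [0.12, -0.07, 0], [0, 0, -0.52]], [0.6, [0.11, -0.07, 0], [0, 0, -0.52]], [0.6, [0.1, -0.09, 0], [0, 0, -0.52]]]
15.0 [665.5  85.3]
[[0.6, [0.1, -0.08, 0], [0, 0, -0.52]], [0.6, [0.1, -0.09, 0], [0, 0, -0.52]], [0.6, [0.09, -
[... 190 characters left out ...]
0.06, -0.12, 0], [0, 0, -0.52]], [0.6, [0.06, -0.12, 0], [0, 0, -0.52]], [0.6, [0.05, -0.12, 0], [0, 0, -0.52]], [0.6, [0.04, -0.13, 0], [0, 0, -0.52]], [0.6, [0.04, -0.12, 0], [0, 0, -0.52]]]
-21.0 [662.3  22.9]
[[0.6, [0.03, -0.13, 0], [0, 0, -0.52]], [0.6, [0.03, -0.13, 0], [0, 0, -0.52]], [0.6, [0.01, -0.13, 0], [0, 0, -0.52]], [0.6, [0.01, -0.14, 0], [0, 0, -0.52]], [0.6, [0.01, -0.13, 0], [0, 0, -0.52]], [0.6, [-0.01, -0.13, 0], [0, 0, -0.52]], [0.6, [-0.01, -0.13, 0], [0, 0, -0.52]], [0.6, [-0.01, -0.13, 0], [0, 0, -0.52]], [0.6, [-0.03, -0.13, 0], [0, 0, -0.52]], [0.6, [-0.03, -0.13, 0], [0, 0, -0.52]], [0.6, [-0.04, -0.13, 0], [0, 0, -0.52]], [0.6, [-0.04, -0.12, 0], [0, 0, -0.52]]]
```

Request:
servo_tool:
  moves:
    - [0.6,[0.13,0.04,0],[0,0,-0.52]]
    - [0.6,[0.12,0.06,0],[0,0,-0.52]]
    - [0.6,[0.12,0.06,0],[0,0,-0.52]]
    - [0.6,[0.12,0.05,0],[0,0,-0.52]]
    - [0.6,[0.12,0.04,0],[0,0,-0.52]]
    - [0.6,[0.13,0.04,0],[0,0,-0.52]]

```text
t: 6.65
tcp_pos: [541.7, 156.6, 108.0]
tcp_rot: [0.0, 0.611, 0.792, 0.0]
contact_force: [-1.4, -0.3, -1.1]
width: 0.403
grasp_force: 0.6
```

```bash
python3 - <<'E'
from h import *
p,Rm=wpose();s=sense();print(p,s["contact_force"],s["wrist_torque"])
a=grab_frame("wrist");b=grab_frame("scene")[170:270,280:440]
cv2.imwrite("pics/e.png",np.vstack([cv2.resize(a[:,:,::-1],(480,300)),cv2.resize(b[:,:,::-1],(480,300),interpolation=2)]))
E
```

```text
[541.70390652 156.58897976 108.04752051] [-1.38344707 -0.29365691 -1.06126179] [-0.03810394  0.32194341  0.05047733]
```

View pics/e.png

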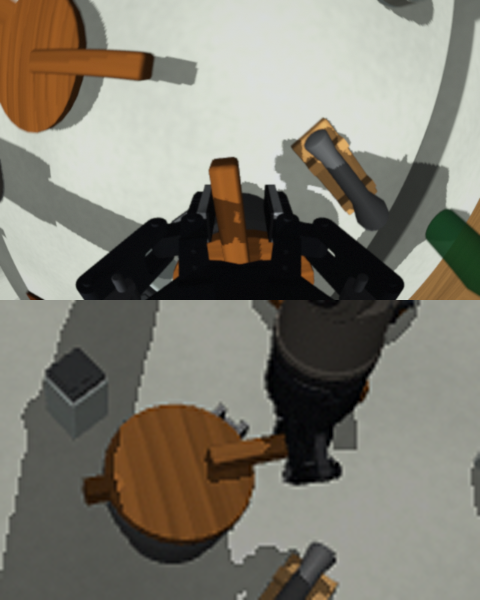

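The left finger now touches the bar and the lid is turning with about 1.4 N. The spout has stayed in place (now clear of the handle, scene crop (235,420)). I'll continue round.

Request:
servo_tool:
  moves:
    - [0.6,[0.13,0.03,0],[0,0,-0.52]]
    - [0.6,[0.13,0.03,0],[0,0,-0.52]]
    - [0.6,[0.13,0.01,0],[0,0,-0.52]]
    - [0.6,[0.13,0.01,0],[0,0,-0.52]]
    - [0.6,[0.13,0.01,0],[0,0,-0.52]]
    - [0.6,[0.13,-0.01,0],[0,0,-0.52]]

```text
t: 7.35
tcp_pos: [572.7, 159.8, 107.9]
tcp_rot: [-0.0, 0.726, 0.688, 0.0]
contact_force: [-2.0, 0.2, 0.3]
width: 0.401
grasp_force: 0.7
```

Request:
servo_tool:
  moves:
    - [0.6,[0.14,-0.01,0],[0,0,-0.52]]
    - [0.6,[0.13,-0.01,0],[0,0,-0.52]]
    - [0.6,[0.13,-0.03,0],[0,0,-0.52]]
    - [0.6,[0.13,-0.03,0],[0,0,-0.52]]
    - [0.6,[0.12,-0.04,0],[0,0,-0.52]]
    - [0.6,[0.13,-0.04,0],[0,0,-0.52]]
    - [0.6,[0.12,-0.05,0],[0,0,-0.52]]
    - [0.6,[0.12,-0.06,0],[0,0,-0.52]]
    - [0.6,[0.11,-0.06,0],[0,0,-0.52]]
    - [0.6,[0.12,-0.07,0],[0,0,-0.52]]
    - [0.6,[0.11,-0.07,0],[0,0,-0.52]]
    - [0.6,[0.1,-0.09,0],[0,0,-0.52]]

```text
t: 8.55
tcp_pos: [631.3, 137.9, 108.0]
tcp_rot: [-0.0, 0.902, 0.432, 0.001]
contact_force: [-0.3, 1.4, 0.5]
width: 0.401
grasp_force: 0.7
```

```bash
python3 - <<'E'
from h import *
p,Rm=wpose();s=sense();print(p,s["contact_force"],s["joint_pos"])
a=grab_frame("wrist");b=grab_frame("scene")[170:270,280:440]
cv2.imwrite("pics/g.png",np.vstack([cv2.resize(a[:,:,::-1],(480,300)),cv2.resize(b[:,:,::-1],(480,300),interpolation=2)]))
for q in ["handle","tongue","lip","mortar"]:
    print(q,[(np.round(d["at"]).tolist(),round(d["conf"],2)) for d in find_in(q,"scene")])
E
```

```text
[631.2531378  137.88083838 107.96245366] [-0.33243826  1.41479317  0.54337792] [-0.0726184   0.5921831  -0.33083774  1.71713863  0.23802986  0.87098726
 -1.18304165]
handle [([607.0, -167.0, 21.0], 0.93), ([574.0, 56.0, 109.0], 0.84)]
tongue [([585.0, 59.0, 109.0], 0.96), ([602.0, -167.0, 15.0], 0.6)]
lip [([618.0, 62.0, 67.0], 0.63)]
mortar [([619.0, 59.0, 70.0], 0.62)]
```

View pics/g.png

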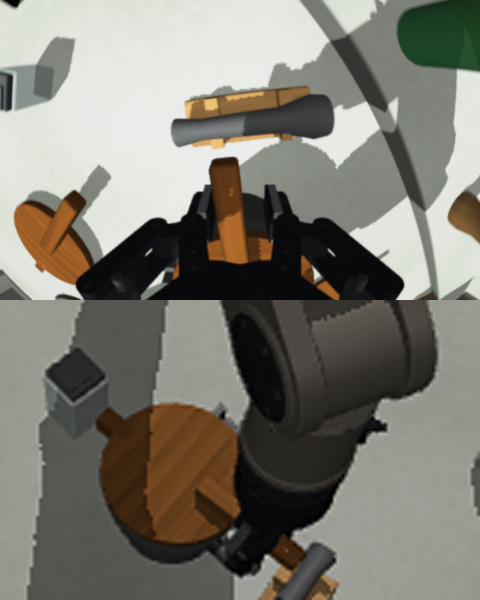

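The lid is turning cleanly and the spout stays put at crop (222,412). The pestle is clear below the fingers.

Request:
servo_tool:
  moves:
    - [0.6,[0.1,-0.08,0],[0,0,-0.52]]
    - [0.6,[0.1,-0.09,0],[0,0,-0.52]]
    - [0.6,[0.09,-0.1,0],[0,0,-0.52]]
    - [0.6,[0.08,-0.1,0],[0,0,-0.52]]
    - [0.6,[0.09,-0.1,0],[0,0,-0.52]]
    - [0.6,[0.07,-0.11,0],[0,0,-0.52]]
    - [0.6,[0.07,-0.11,0],[0,0,-0.52]]
    - [0.6,[0.06,-0.12,0],[0,0,-0.52]]
    - [0.6,[0.06,-0.12,0],[0,0,-0.52]]
    - [0.6,[0.05,-0.12,0],[0,0,-0.52]]
    - [0.6,[0.04,-0.13,0],[0,0,-0.52]]
    - [0.6,[0.04,-0.12,0],[0,0,-0.52]]

```text
t: 10.05
tcp_pos: [665.2, 85.9, 107.5]
tcp_rot: [-0.0, 0.991, 0.134, 0.0]
contact_force: [-0.6, 0.8, -0.0]
width: 0.399
grasp_force: 0.7
```

Request:
servo_tool:
  moves:
    - [0.6,[0.03,-0.13,0],[0,0,-0.52]]
    - [0.6,[0.03,-0.13,0],[0,0,-0.52]]
    - [0.6,[0.01,-0.13,0],[0,0,-0.52]]
    - [0.6,[0.01,-0.14,0],[0,0,-0.52]]
    - [0.6,[0.01,-0.13,0],[0,0,-0.52]]
    - [0.6,[-0.01,-0.13,0],[0,0,-0.52]]
    - [0.6,[-0.01,-0.13,0],[0,0,-0.52]]

```text
t: 10.75
tcp_pos: [668.3, 49.1, 107.6]
tcp_rot: [-0.001, 0.999, -0.048, 0.0]
contact_force: [1.4, 1.5, 0.9]
width: 0.399
grasp_force: 0.7
```

```bash
python3 - <<'E'
from h import *
p,Rm=wpose();s=sense();print(p,s["contact_force"],s["joint_pos"])
a=grab_frame("side");cv2.imwrite("pics/s3full.png",a[:,:,::-1]);a=a[170:270,215:335]
b=grab_frame("scene");cv2.imwrite("pics/c3full.png",b[:,:,::-1]);b=b[170:270,280:400]
cv2.imwrite("pics/i.png",np.hstack([cv2.resize(x[:,:,::-1],(400,333),interpolation=2) for x in(b,a)]))
E
```

```text
[668.2803022   49.13274821 107.57016465] [1.44999648 1.47009551 0.9016736 ] [-0.11021184  0.6047485  -0.07911707  1.66942751  0.05769899  0.86851
 -1.87888569]
```

View pics/i.png

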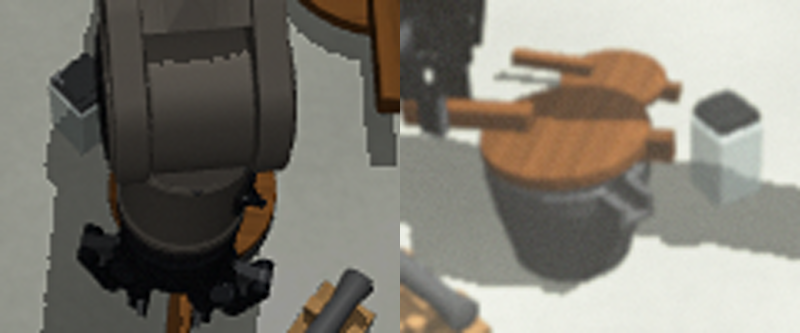

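The side crop shows the lid with its tongue at (660,145) and the whole spout with its slot around (628,195). The arm hides the scene view, so I'll measure the spout from the side.

```bash
python3 - <<'E'
from h import *
a=cv2.imread("pics/s3full.png")[215:245,265:305]
cv2.imwrite("pics/j.png",cv2.resize(a,(800,600),interpolation=2))
C=np.array([568,59])
for u,v in((279,227),(283,226),(287,231),(291,233),(294,211),(298,214)):
  x=atz("side",u,v,95);print(u,v,x,round(np.degrees(np.arctan2(*(x-C)[::-1])),1),round(np.hypot(*(x-C)),1))
E
```

```text
279 227 [518.  101.8] 139.4 65.8
283 226 [509.5  95.7] 147.9 69.1
287 231 [494.7 112.9] 143.7 91.0
291 233 [483.3 118.4] 145.0 103.5
294 211 [498.9  27.1] -155.2 76.1
298 214 [485.6  37.8] -165.6 85.1
```

View pics/j.png

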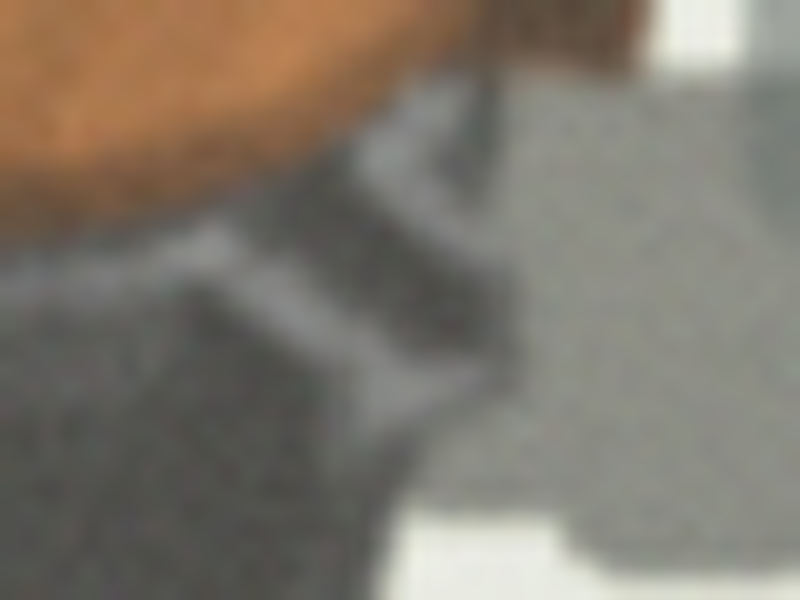

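The enlarged crop shows the spout's two wall tops: near (215,245)-(370,360) and far (370,150)-(495,245). They give the lip's direction.

```bash
python3 - <<'E'
from h import *
f=lambda x,y:atz("side",265+x/20,215+y/20,95)
n0,n1,f0,f1=f(215,245),f(370,360),f(370,150),f(495,245)
ang=lambda d:round(np.degrees(np.arctan2(d[1],d[0])),1)
print(n0,n1,f0,f1,ang(n1-n0),ang(f1-f0),"mid end",(n1+f1)/2,"mid start",(n0+f0)/2)
for C in((568,59),(566,59),(569,57)):print(ang((n1+f1)/2-C),np.hypot(*((n1+f1)/2-C)),ang((n0+f0)/2-C),np.hypot(*((n0+f0)/2-C)))
E
```

```text
[525.5 104.6] [500.9 122.4] [512.2  81.4] [492.   96.9] 144.1 142.5 mid end [496.45 109.65] mid start [518.85  93.  ]
144.7 87.66313364236989 145.3 59.76388959898777
143.9 86.0385088201789 144.2 58.130220195695095
144.0 89.64108990859049 144.3 61.73347957146104
```

```bash
cat > rows.py <<'E'
import numpy as np,sys
def rows(cur,t,step,n):
    c=np.array([568,59]);cur=np.array(cur,float);r=[]
    for i in range(n):
        t-=step;q=c+101*np.array([np.cos(np.radians(t)),np.sin(np.radians(t))]);d=np.round((q-cur)/40,3);cur=cur+d*40
        r.append(f"[0.6, [{d[0]:.3f}, {d[1]:.3f}, 0], [0, 0, {-np.radians(step)*10:.2f}]]")
    print(t,cur.round(1));print("["+", ".join(r)+"]");return cur,t
E
python3 - <<'E'
from rows import rows
c,t=rows([668.3,49],-6,3,7)
c,t=rows(c,t,1.5,5)
for i in range(4): c,t=rows(c,t,.6,5)
E
```

```text
-27 [658.   13.2]
[[0.6, [-0.014, -0.145, 0], [0, 0, -0.52]], [0.6, [-0.024, -0.130, 0], [0, 0, -0.52]], [0.6, [-0.031, -0.129, 0], [0, 0, -0.52]], [0.6, [-0.037, -0.126, 0], [0, 0, -0.52]], [0.6, [-0.044, -0.125, 0], [0, 0, -0.52]], [0.6, [-0.051, -0.122, 0], [0, 0, -0.52]], [0.6, [-0.057, -0.119, 0], [0, 0, -0.52]]]
-34.5 [651.2   1.8]
[[0.6, [-0.030, -0.059, 0], [0, 0, -0.26]], [0.6, [-0.033, -0.057, 0], [0, 0, -0.26]], [0.6, [-0.034, -0.057, 0], [0, 0, -0.26]], [0.6, [-0.035, -0.056, 0], [0, 0, -0.26]], [0.6, [-0.037, -0.055, 0], [0, 0, -0.26]]]
-37.50000000000001 [648.1  -2.5]
[[0.6, [-0.015, -0.022, 0], [0, 0, -0.10]], [0.6, [-0.015, -0.021, 0], [0, 0, -0.10]], [0.6, [-0.016, -0.022, 0], [0, 0, -0.10]], [0.6, [-0.015, -0.021, 0], [0, 0, -0.10]], [0.6, [-0.016, -0.021, 0], [0, 0, -0.10]]]
-40.500000000000014 [644.8  -6.6]
[[0.6, [-0.016, -0.021, 0], [0, 0, -0.10]], [0.6, [-0.017, -0.021, 0], [0, 0, -0.10]], [0.6, [-0.017, -0.020, 0], [0, 0, -0.10]], [0.6, [-0.016, -0.021, 0], [0, 0, -0.10]], [0.6, [-0.017, -0.020, 0], [0, 0, -0.10]]]
-43.50000000000002 [641.3 -10.5]
[[0.6, [-0.018, -0.020, 0], [0, 0, -0.10]], [0.6, [-0.017, -0.020, 0], [0, 0, -0.10]], [0.6, [-0.018, -0.019, 0], [0, 0, -0.10]], [0.6, [-0.018, -0.020, 0], [0, 0, -0.10]], [0.6, [-0.018, -0.019, 0], [0, 0, -0.10]]]
-46.50000000000003 [637.5 -14.3]
[[0.6, [-0.018, -0.019, 0], [0, 0, -0.10]], [0.6, [-0.019, -0.019, 0], [0, 0, -0.10]], [0.6, [-0.018, -0.019, 0], [0, 0, -0.10]], [0.6, [-0.019, -0.018, 0], [0, 0, -0.10]], [0.6, [-0.019, -0.019, 0], [0, 0, -0.10]]]
```

Request:
servo_tool:
  moves:
    - [0.6,[-0.014,-0.145,0],[0,0,-0.52]]
    - [0.6,[-0.024,-0.13,0],[0,0,-0.52]]
    - [0.6,[-0.03,-0.13,0],[0,0,-0.52]]
    - [0.6,[-0.037,-0.126,0],[0,0,-0.52]]
    - [0.6,[-0.044,-0.125,0],[0,0,-0.52]]
    - [0.6,[-0.05,-0.122,0],[0,0,-0.52]]
    - [0.6,[-0.057,-0.119,0],[0,0,-0.52]]
    - [0.6,[0,0,0],[0,0,0]]

```text
t: 11.65
tcp_pos: [657.7, 12.1, 107.4]
tcp_rot: [0.0, 0.974, -0.227, 0.0]
contact_force: [0.8, -0.1, -0.4]
width: 0.405
grasp_force: 0.0
```

```bash
cat >> h.py <<'E'
def spots(cam,prev,z):  # not used for motion: bar pixel mask by colour
    pass
E
python3 - <<'E'
from h import *
p,Rm=wpose();s=sense();print(p,np.degrees(np.arctan2(Rm[1,0],Rm[0,0])),s["contact_force"],s["joint_pos"][6])
b=grab_frame("wrist");cv2.imwrite("pics/w5.png",b[:,:,::-1])
# bar in wrist view: brown pixels between fingers, rows 200-260
h=cv2.cvtColor(b,cv2.COLOR_RGB2HSV)
m=(h[...,0]>5)&(h[...,0]<20)&(h[...,1]>120)&(h[...,2]>60)
for r in range(205,300,8):
    x=np.flatnonzero(m[r,230:410])+230
    print(r,len(x),x.min() if len(x) else 0,x.max() if len(x) else 0)
E
```

```text
[657.66492751  12.14052624 107.42097431] -26.258476104808313 [ 0.80085183 -0.07940567 -0.35082641] -2.134819153255509
205 0 0 0
213 0 0 0
221 38 281 318
229 39 280 318
237 39 281 319
245 39 282 320
253 37 284 320
261 37 285 321
269 37 286 322
277 36 287 322
285 36 288 323
293 36 289 324
```

```bash
cat >> h.py <<'E'
def bar(z=122):
    p,Rm=wpose();s=sense();b=grab_frame("wrist");h=cv2.cvtColor(b,cv2.COLOR_RGB2HSV)
    m=(h[...,0]>5)&(h[...,0]<20)&(h[...,1]>120)&(h[...,2]>60);m[:,:230]=0;m[:,410:]=0
    pts=[];wd=[]
    for r in range(200,300,3):
        x=np.flatnonzero(m[r])
        if 28<len(x)<48 and x.max()-x.min()<50:
            pts.append(wz(p,Rm,(x.min()+x.max())/2,r,z));wd.append(len(x))
    pts=np.array(pts);vx,vy,_,_=cv2.fitLine(pts.astype(np.float32),1,0,.01,.01).ravel()
    if vx<0: vx,vy=-vx,-vy
    e=max(pts,key=lambda q:np.hypot(*(q-[568,59])))
    print("t",s["t"],"tcp",p.round(1),"yaw",np.degrees(np.arctan2(Rm[1,0],Rm[0,0])).round(1),"F",np.round(s["contact_force"],1),"bar angle",round(float(np.degrees(np.arctan2(vy,vx))),2),"end",e,"n",len(pts),
      "end ang",round(float(np.degrees(np.arctan2(*(e-[568,59])[::-1]))),1),"w",wd[0],wd[-1])
    a=grab_frame("side")
    h=cv2.cvtColor(a,cv2.COLOR_RGB2HSV);m=(h[...,0]>3)&(h[...,0]<20)&(h[...,1]>90)
    m[:,:235]=0;m[:,310:]=0;m[:190]=0;m[240:]=0
    ys,xs=np.nonzero(m);print("side brown: maxx",xs.max(),"row",ys[xs==xs.max()].mean(),"lowest",ys.max(),"at",xs[ys==ys.max()].mean(),"right part",[(x,int(ys[xs==x].min()),int(ys[xs==x].max())) for x in range(282,306,3) if (xs==x).any()])
    return a
E
python3 -c "
from h import *
bar()"
```

```text
t 11.7 tcp [657.6  12.5 107.4] yaw -26.2 F [0.6 0.5 0.8] bar angle -22.17 end [690.8   4.6] n 28 end ang -23.9 w 32 35
side brown: maxx 297 row 196.0 lowest 225 at 262.84615384615387 right part [(282, 190, 221), (285, 190, 218), (288, 190, 218), (291, 190, 223), (294, 193, 197), (297, 195, 197)]
```

Request:
servo_tool:
  moves:
    - [0.6,[-0.03,-0.06,0],[0,0,-0.26]]
    - [0.6,[-0.033,-0.057,0],[0,0,-0.26]]
    - [0.6,[-0.034,-0.057,0],[0,0,-0.26]]
    - [0.6,[-0.035,-0.056,0],[0,0,-0.26]]

```text
t: 12.2
tcp_pos: [652.5, 3.0, 107.4]
tcp_rot: [-0.0, 0.96, -0.279, 0.0]
contact_force: [0.8, 0.3, 0.2]
width: 0.398
grasp_force: 0.6
```

```bash
python3 -c "
from h import *
bar()"
```

```text
t 12.2 tcp [652.5   3.  107.4] yaw -32.4 F [0.8 0.3 0.2] bar angle -28.14 end [685.1  -7.6] n 28 end ang -29.6 w 34 35
side brown: maxx 298 row 196.0 lowest 226 at 287.0 right part [(282, 190, 219), (285, 190, 220), (288, 190, 225), (291, 190, 199), (294, 193, 197), (297, 195, 197)]
```

Request:
servo_tool:
  moves:
    - [0.6,[-0.015,-0.022,0],[0,0,-0.1]]
    - [0.6,[-0.015,-0.022,0],[0,0,-0.1]]
    - [0.6,[-0.015,-0.022,0],[0,0,-0.1]]
    - [0.6,[-0.015,-0.021,0],[0,0,-0.1]]
    - [0.6,[-0.016,-0.021,0],[0,0,-0.1]]
    - [0.6,[-0.016,-0.021,0],[0,0,-0.1]]
    - [0.6,[-0.017,-0.021,0],[0,0,-0.1]]

```text
t: 13.0
tcp_pos: [648.1, -2.9, 107.3]
tcp_rot: [0.0, 0.95, -0.312, 0.0]
contact_force: [1.5, -0.5, -0.5]
width: 0.398
grasp_force: 0.6
```

```bash
python3 -c "
from h import *
bar()"
```

```text
t 13.0 tcp [648.1  -2.9 107.3] yaw -36.3 F [ 1.5 -0.5 -0.5] bar angle -32.32 end [679.9 -15.8] n 28 end ang -33.8 w 35 35
side brown: maxx 297 row 196.0 lowest 227 at 286.0 right part [(282, 190, 220), (285, 190, 226), (288, 190, 226), (291, 190, 199), (294, 193, 197), (297, 195, 197)]
```

Not yet down. I'll go on in 1 mm rows, watching the force.

Request:
servo_tool:
  moves:
    - [0.6,[-0.016,-0.021,0],[0,0,-0.1]]
    - [0.6,[-0.017,-0.021,0],[0,0,-0.1]]
    - [0.6,[-0.017,-0.02,0],[0,0,-0.1]]

```text
t: 13.4
tcp_pos: [646.1, -5.3, 107.3]
tcp_rot: [0.0, 0.945, -0.326, 0.0]
contact_force: [0.7, 0.3, -0.3]
width: 0.397
grasp_force: 0.6
```

```bash
python3 -c "
from h import *
bar()"
```

```text
t 13.4 tcp [646.1  -5.3 107.3] yaw -38.0 F [ 0.7  0.3 -0.3] bar angle -34.07 end [677.5 -19.3] n 28 end ang -35.6 w 35 35
side brown: maxx 298 row 196.0 lowest 227 at 285.0 right part [(282, 190, 221), (285, 190, 227), (288, 190, 225), (291, 190, 199), (294, 193, 197), (297, 195, 197)]
```

Request:
servo_tool:
  moves:
    - [0.6,[-0.016,-0.021,0],[0,0,-0.1]]
    - [0.6,[-0.017,-0.02,0],[0,0,-0.1]]

```text
t: 13.7
tcp_pos: [644.8, -6.9, 107.3]
tcp_rot: [-0.0, 0.942, -0.335, 0.0]
contact_force: [0.9, 0.7, -0.3]
width: 0.399
grasp_force: 0.6
```

```bash
python3 -c "
from h import *
bar()"
```

```text
t 13.7 tcp [644.8  -6.9 107.3] yaw -39.2 F [ 0.9  0.7 -0.3] bar angle -35.27 end [675.9 -21.5] n 28 end ang -36.7 w 35 35
side brown: maxx 298 row 196.0 lowest 227 at 285.0 right part [(282, 190, 222), (285, 190, 227), (288, 190, 225), (291, 190, 199), (294, 193, 197), (297, 195, 197)]
```

Request:
servo_tool:
  moves:
    - [0.6,[-0.017,-0.02,0],[0,0,-0.1]]
    - [0.6,[-0.017,-0.02,0],[0,0,-0.1]]

```text
t: 14.0
tcp_pos: [643.4, -8.5, 107.3]
tcp_rot: [-0.0, 0.939, -0.345, -0.0]
contact_force: [0.3, -0.0, 0.7]
width: 0.402
grasp_force: 0.6
```

```bash
python3 -c "
from h import *
bar()"
```

```text
t 14.0 tcp [643.4  -8.5 107.3] yaw -40.3 F [ 0.3 -0.   0.7] bar angle -36.57 end [674.2 -23.7] n 28 end ang -37.9 w 35 36
side brown: maxx 298 row 196.0 lowest 228 at 284.0 right part [(282, 190, 222), (285, 190, 228), (288, 190, 215), (291, 190, 199), (294, 193, 197), (297, 195, 197)]
```

Request:
servo_tool:
  moves:
    - [0.6,[-0.017,-0.02,0],[0,0,-0.1]]
    - [0.6,[-0.017,-0.02,0],[0,0,-0.1]]

```text
t: 14.3
tcp_pos: [642.1, -10.1, 107.3]
tcp_rot: [-0.0, 0.935, -0.354, 0.0]
contact_force: [1.1, 0.8, -0.1]
width: 0.4
grasp_force: 0.6
```

```bash
python3 -c "
from h import *
bar()"
```

```text
t 14.3 tcp [642.1 -10.1 107.3] yaw -41.5 F [ 1.1  0.8 -0.1] bar angle -37.79 end [672.5 -25.9] n 28 end ang -39.1 w 35 36
side brown: maxx 298 row 196.0 lowest 228 at 284.5 right part [(282, 190, 227), (285, 190, 228), (288, 190, 215), (291, 190, 199), (294, 193, 197), (297, 195, 197)]
```

```bash
python3 - <<'E'
from h import *
a=grab_frame("side");h=cv2.cvtColor(a,cv2.COLOR_RGB2HSV)
m=(h[...,0]>3)&(h[...,0]<20)&(h[...,1]>90)
for r in range(208,240): print(r,"".join("#" if m[r,c] else ("+" if h[r,c,2]>105 else ".") for c in range(262,304)))
c=get_calibration("side");f=200/np.tan(np.radians(c["vertical_fov"]/2));Mi=np.linalg.inv(c["cam_to_world"])
def pr(x):q=Mi@np.append(x,1);return (f*q[:2]/q[2]+[c["cx"],c["cy"]]).round(1)
for th in(140,142,144,146):
  u=np.array([np.cos(np.radians(th)),np.sin(np.radians(th))]);n=np.array([-u[1],u[0]]);C=np.array([567,59])
  print(th,[(k,z,pr(np.append(C+84*u+k*n,z)).tolist()) for k in(-8,8) for z in(96,107)])
E
```

```text
208 ############################++++++++++++++
209 #############################+++++++++++++
210 #############################+++++++++++++
211 ############################++++++++++++++
212 ############################++++++++++++++
213 ############################++++++++++++++
214 ############################++++++++++++++
215 ###########################+++++++++++++++
216 ##########################++++++++++++++++
217 ##########################++++++++++++++++
218 #########################+++++++++++++++++
219 #########################+++++++++++++++++
220 #########################+++++++++++++++++
221 ##########################.+++++++++++++++
222 ################..########.+++++++++++++++
223 ################....######++++++++++++++++
224 ############+##......#####++++++++++++++++
225 ########+............#####++++++++++++++++
226 .....................#####++++++++++++++++
227 ..........+++........#####++++++++++++++++
228 ....+.+++++++........####.++++++++++++++++
229 ++++++++++++.....++..++.....++++++++++++++
230 ........+.......+++++.......++++++++++++++
231 .................+++++......++++++++++++++
232 ..................+++++.....++++++++++++++
233 ....................++++++++++++++++++++++
234 ....................++++++++++++++++++++++
235 ....................++++++++++++++++++++++
236 ....................++++++++++++++++++++++
237 ....................++..++++++++++++++++++
238 .......................+++++++++++++++++++
239 .......................+++++++++++++++++++
140 [(-8, 96, [281.1, 231.5]), (-8, 107, [281.0, 227.8]), (8, 96, [286.5, 229.0]), (8, 107, [286.4, 225.4])]
142 [(-8, 96, [282.2, 231.1]), (-8, 107, [282.0, 227.4]), (8, 96, [287.4, 228.5]), (8, 107, [287.3, 224.9])]
144 [(-8, 96, [283.2, 230.6]), (-8, 107, [283.1, 227.0]), (8, 96, [288.3, 228.0]), (8, 107, [288.2, 224.4])]
146 [(-8, 96, [284.2, 230.2]), (-8, 107, [284.1, 226.6]), (8, 96, [289.2, 227.5]), (8, 107, [289.1, 223.9])]
```

Request:
servo_tool:
  moves:
    - [0.6,[-0.017,-0.02,0],[0,0,-0.1]]
    - [0.6,[-0.017,-0.02,0],[0,0,-0.1]]

```text
t: 14.65
tcp_pos: [640.6, -11.6, 107.3]
tcp_rot: [-0.0, 0.932, -0.363, -0.0]
contact_force: [0.6, 2.0, -0.2]
width: 0.399
grasp_force: 0.7
```

```bash
python3 -c "
from h import *
bar()"
```

```text
t 14.65 tcp [640.6 -11.6 107.3] yaw -42.6 F [ 0.6  2.  -0.2] bar angle -38.91 end [671.  -27.8] n 28 end ang -40.1 w 30 36
side brown: maxx 298 row 196.0 lowest 232 at 284.0 right part [(282, 190, 228), (285, 190, 231), (288, 190, 219), (291, 190, 199), (294, 193, 197), (297, 195, 197)]
```

Request:
servo_tool:
  moves:
    - [0.6,[-0.018,-0.02,0],[0,0,-0.1]]
    - [0.6,[-0.018,-0.02,0],[0,0,-0.1]]

```text
t: 14.95
tcp_pos: [639.5, -12.8, 107.3]
tcp_rot: [-0.0, 0.928, -0.373, 0.0]
contact_force: [2.0, 1.7, 0.2]
width: 0.396
grasp_force: 1.3
```

```bash
python3 -c "
from h import *
bar()"
```

```text
t 14.95 tcp [639.5 -12.8 107.3] yaw -43.7 F [2.  1.7 0.2] bar angle -39.8 end [669.  -30.2] n 28 end ang -41.4 w 31 36
side brown: maxx 297 row 196.0 lowest 232 at 283.5 right part [(282, 190, 229), (285, 190, 231), (288, 190, 219), (291, 190, 199), (294, 193, 197), (297, 195, 197)]
```

The tongue dropped: its lowest row in the side view went from 228 to 232 and the push force rose. Now I'll back off to the middle of the gap and lift straight up.

Request:
servo_tool:
  moves:
    - [0.6,[0.07,0.07,0],[0,0,0]]
    - [0.6,[0.07,0.07,0],[0,0,0]]
    - [0.6,[0,0,0],[0,0,0]]
    - [0.6,[0,0,0],[0,0,0]]

```text
t: 15.45
tcp_pos: [644.8, -7.9, 107.2]
tcp_rot: [0.0, 0.928, -0.372, -0.0]
contact_force: [-0.0, -0.3, 0.2]
width: 0.402
grasp_force: 0.0
```

```bash
python3 -c "
from h import *
bar()
b=grab_frame('wrist');h=cv2.cvtColor(b,cv2.COLOR_RGB2HSV)
m=(h[...,0]>5)&(h[...,0]<20)&(h[...,1]>120)&(h[...,2]>60)
for r in (230,260,290):
  x=np.flatnonzero(m[r,230:410])+230;print(r,x.min(),x.max())
"
```

```text
t 15.45 tcp [644.8  -7.9 107.2] yaw -43.7 F [-0.  -0.3  0.2] bar angle -39.62 end [670.1 -29.8] n 28 end ang -41.0 w 29 36
side brown: maxx 298 row 196.0 lowest 232 at 283.5 right part [(282, 190, 229), (285, 190, 231), (288, 190, 219), (291, 190, 199), (294, 193, 196), (297, 195, 197)]
230 296 334
260 299 336
290 302 338
```

Request:
servo_tool:
  moves:
    - [0.6,[0,0,0.15],[0,0,0]]
    - [0.6,[0,0,0.3],[0,0,0]]
    - [0.6,[0,0,0.5],[0,0,0]]
    - [0.6,[0,0,0.7],[0,0,0]]
    - [0.6,[0,0,0.9],[0,0,0]]
    - [0.6,[0,0,0.9],[0,0,0]]
    - [0.6,[0,-0.9,0.5],[0,0,0]]
    - [0.6,[0,-0.9,0],[0,0,0]]
    - [0.6,[0,-0.9,0],[0,0,0]]
    - [0.6,[0,-0.9,0],[0,0,0]]
    - [0.6,[0,-0.9,0],[0,0,0]]
    - [0.6,[0,-0.9,0],[0,0,0]]

```text
t: 16.8
tcp_pos: [644.8, -225.2, 266.8]
tcp_rot: [-0.0, 0.928, -0.372, 0.001]
contact_force: [0.4, -0.7, -0.2]
width: 0.401
grasp_force: 0.0
```

```bash
python3 - <<'E'
from h import *
s=sense();print(s["tcp_pos"],s["contact_force"])
a=grab_frame("side");b=grab_frame("scene")
for n,q in(("side",a),("scene",b)):
  cv2.imwrite(f"pics/end_{n}.png",q[:,:,::-1])
A0=cv2.cvtColor(cv2.imread("pics/s3full.png"),cv2.COLOR_BGR2GRAY)
A1=cv2.cvtColor(a,cv2.COLOR_RGB2GRAY)
# mortar body shift since before the catch (side view)
for n,(y0,y1,x0,x1) in {"mortar body":(225,252,240,282),"spout":(222,240,268,292),"pestle":(232,280,192,245),"shaker":(195,235,300,330)}.items():
  r=cv2.matchTemplate(A1[y0-6:y1+6,x0-6:x1+6],A0[y0:y1,x0:x1],cv2.TM_CCOEFF_NORMED);_,mx,_,l=cv2.minMaxLoc(r);print(n,l[0]-6,l[1]-6,round(mx,2))
h=cv2.cvtColor(a,cv2.COLOR_RGB2HSV);m=(h[...,0]>3)&(h[...,0]<20)&(h[...,1]>90)
for r in range(212,240): print(r,"".join("#" if m[r,c] else ("+" if h[r,c,2]>105 else ".") for c in range(236,304)))
for q in ["lid","handle","lip","mortar","shaker0","jar","pestle"]:
    print(q,[(np.round(d["at"]).tolist(),round(d["conf"],2)) for d in find_in(q,"scene")])
E
```

```text
[ 644.7923546  -225.23732456  266.82082735] [ 0.41471851 -0.67710469 -0.19475948]
mortar body 0 0 0.94
spout 0 1 0.68
pestle 0 0 0.92
shaker 0 0 0.9
212 ++++###################################################+++++++++++++
213 ++++###################################################+++++++++++++
214 ++++###################################################+++++++++++++
215 ++++###################################################+++++++++++++
216 +++++#################################################++++++++++++++
217 +++++#################################################++++++++++++++
218 ++++.################################################+++++++++++++++
219 ++++..###############################################+++++++++++++++
220 ++++...#############################################++++++++++++++++
221 ++++....###########################################+.+++++++++++++++
222 ++++.....#########################################+..+++++++++++++++
223 +++++.....########################################+..+++++++++++++++
224 +++++......#.######################################..+++++++++++++++
22
[... 859 characters left out ...]
++++++++++++++
237 ++++++++++.......................................+++++++++++++++++++
238 ++++++++++.......................................+++++++++++++++++++
239 +++++++++++.....................................++++++++++++++++++++
lid [([576.0, 51.0, 106.0], 0.86), ([604.0, -168.0, 19.0], 0.85), ([266.0, 212.0, 34.0], 0.58), ([621.0, 68.0, 79.0], 0.34)]
handle [([608.0, -169.0, 18.0], 0.89), ([573.0, 50.0, 106.0], 0.75), ([266.0, 210.0, 31.0], 0.66)]
lip [([621.0, 70.0, 82.0], 0.76)]
mortar [([619.0, 67.0, 80.0], 0.78)]
shaker0 [([475.0, -40.0, 70.0], 0.78), ([533.0, -417.0, 70.0], 0.6), ([496.0, 373.0, 67.0], 0.57)]
jar [([673.0, 399.0, 84.0], 0.86)]
pestle [([667.0, 161.0, 49.0], 0.76)]
```

```bash
cat > fit.py <<'E'
from h import *
from scipy.optimize import minimize
th=np.radians(np.arange(0,360,6));box=lambda x0,x1,w,z0,z1:np.array([[x,y,z] for x in(x0,x1) for y in(-w,w) for z in(z0,z1)],float)
parts=[np.array([[66*np.cos(t),66*np.sin(t),z] for t in th for z in(0,12)]),box(51,84,8,-9,12),box(-130,-25,9,10,30)]
S=4
def pr(cam,X):
    c=get_calibration(cam);f=200/np.tan(np.radians(c["vertical_fov"]/2));M=np.linalg.inv(c["cam_to_world"])
    q=X@M[:3,:3].T+M[:3,3];return f*q[:,:2]/q[:,2:]+[c["cx"],c["cy"]]
def mask(img,roi):
    h=cv2.cvtColor(img,cv2.COLOR_RGB2HSV);m=((h[...,0]>3)&(h[...,0]<20)&(h[...,1]>90)).astype(np.float32)
    y0,y1,x0,x1=roi;return m[y0:y1,x0:x1]
def cost(p,obs):
    x,y,z,a,t=p;Rm=(R.from_euler("z",a,degrees=True)*R.from_euler("y",-t,degrees=True)).as_matrix();c=0
    for cam,m,(y0,y1,x0,x1) in obs:
        I=np.zeros(((y1-y0)*S,(x1-x0)*S),np.uint8)
        for P in parts:
            u=((pr(cam,P@Rm.T+[x,y,z])-[x0-.5,y0-.5])*S).astype(np.float32)
            cv2.fillConvexPoly(I,cv2.convexHull(u).round().astype(np.int32),1)
        c+=np.abs(cv2.resize(I.astype(np.float32),None,fx=1/S,fy=1/S,interpolation=cv2.INTER_AREA)-m).sum()
    return c
E
python3 - <<'E'
from fit import *
def run(n,fs,fd,a0,rs,rd):
    I=lambda f:cv2.imread(f)[:,:,::-1].copy()
    obs=[("scene",mask(I(fs),rs),rs),("side",mask(I(fd),rd),rd)]
    best=min((minimize(cost,[567,59,97,a,t],args=(obs,),method="Nelder-Mead",options=dict(initial_simplex=np.array([[567,59,97,a,t]]+[list(np.array([567,59,97,a,t])+d) for d in np.diag([4,4,4,5,3.])]),maxiter=300)) for a in(a0-2,a0+3) for t in(0,4)),key=lambda r:r.fun)
    print(n,best.x.round(1),round(best.fun,1))
run("start","pics/a.png","pics/b.png",-57,(195,262,308,386),(195,262,236,303))
run("end","pics/end_scene.png","pics/end_side.png",140,(195,290,308,366),(203,262,200,303))
E
```

```text
Traceback (most recent call last):
  File "fit.py", line 17, in cost
    u=((pr(cam,P@Rm.T+[x,y,z])-[x0-.5,y0-.5])*S).astype(np.float32)
        ~~^^^^^^^^^^^^^^^^^^^^
  File "fit.py", line 7, in pr
    c=get_calibration(cam);f=200/np.tan(np.radians(c["vertical_fov"]/2));M=np.linalg.inv(c["cam_to_world"])
ValueError: time passes only in moves, steps and waits
```

```bash
sed -i 's/c=get_calibration(cam);f=200/c=CAL[cam];f=200/; s/^S=4/S=4;CAL={k:get_calibration(k) for k in("scene","side")}/' fit.py
python3 - <<'E'
from fit import *
def run(n,fs,fd,a0,rs,rd):
    I=lambda f:cv2.imread(f)[:,:,::-1].copy()
    obs=[("scene",mask(I(fs),rs),rs),("side",mask(I(fd),rd),rd)]
    best=min((minimize(cost,[567,59,97,a,t],args=(obs,),method="Nelder-Mead",options=dict(initial_simplex=np.array([[567,59,97,a,t]]+[list(np.array([567,59,97,a,t])+d) for d in np.diag([4,4,4,5,3.])]),maxiter=300)) for a in(a0-2,a0+3) for t in(0,4)),key=lambda r:r.fun)
    print(n,best.x.round(1),round(best.fun,1),[m.sum() for _,m,_ in obs])
run("start","pics/a.png","pics/b.png",-57,(195,262,308,386),(200,262,236,303))
run("end","pics/end_scene.png","pics/end_side.png",140,(195,290,285,352),(203,262,200,303))
E
```

```text
start [568.8  57.4 103.3 -56.1   3.6] 313.1 [np.float32(2103.0), np.float32(1344.0)]
end [569.4  55.8 101.2 141.1  -1.8] 264.5 [np.float32(1735.0), np.float32(1232.0)]
```

```bash
python3 - <<'E'
from fit import *
rs,rd=(195,290,285,352),(203,262,200,303)
I=lambda f:cv2.imread(f)[:,:,::-1].copy()
obs=[("scene",mask(I("pics/end_scene.png"),rs),rs),("side",mask(I("pics/end_side.png"),rd),rd)]
for t in(-3,-1.5,0,2,4):
    g=lambda p:cost(np.append(p,t),obs);x=np.array([569,56,101,141.])
    b=minimize(g,x,method="Nelder-Mead",options=dict(initial_simplex=np.vstack([x,x+np.diag([3,3,3,3.])]),maxiter=200));print(t,b.x.round(1),round(b.fun,1))
# near spout wall, before/after
a,b=[cv2.cvtColor(cv2.imread(f),cv2.COLOR_BGR2GRAY) for f in("pics/s3full.png","pics/end_side.png")]
r=cv2.matchTemplate(cv2.resize(b[223:242,270:292],None,fx=4,fy=4,interpolation=2),cv2.resize(a[228:237,276:285],None,fx=4,fy=4,interpolation=2),cv2.TM_CCOEFF_NORMED)
_,m,_,l=cv2.minMaxLoc(r);print("wall shift px",(l[0]/4-6,l[1]/4-5),m)
E
```

```text
-3 [569.6  55.4 102.1 141.6] 264.0
-1.5 [569.   55.8 101.1 141.2] 266.6
0 [568.9  56.1 100.9 141. ] 271.9
2 [567.5  56.5  99.6 140.4] 272.2
4 [566.5  56.9  98.5 139.5] 279.3
wall shift px (-0.75, 0.75) 0.8623734712600708
```

The tongue is down and the fit is consistent with a flat lid. To be sure the mortar did not turn at the catch, I'll repeat the first wrist pose and compare pictures numerically.

Request:
servo_tool:
  moves:
    - [0.6,[-0.18,0.54,0.07],[0,0,1]]
    - [0.6,[-0.18,0.54,0.07],[0,0,1]]
    - [0.6,[-0.18,0.54,0.07],[0,0,1]]
    - [0.6,[-0.18,0.54,0.07],[0,0,1]]
    - [0.6,[-0.18,0.54,0.07],[0,0,1]]
    - [0.6,[-0.18,0.54,0.07],[0,0,1]]
    - [0.6,[-0.18,0.54,0.07],[0,0,1]]
    - [0.6,[-0.18,0.54,0.07],[0,0,1]]
    - [0.6,[-0.18,0.54,0.07],[0,0,1]]
    - [0.6,[-0.18,0.54,0.07],[0,0,1]]
    - [0.6,[-0.18,0.54,0.07],[0,0,1]]
    - [0.6,[-0.15,0.48,0.04],[0,0,1]]

```text
t: 18.45
tcp_pos: [559.1, 35.2, 298.2]
tcp_rot: [-0.0, 0.976, 0.22, 0.0]
contact_force: [-0.1, 0.0, -0.0]
width: 0.396
grasp_force: 0.0
```

Request:
servo_tool:
  moves:
    - [0,[0,0,0],[0,0,0.04]]
    - [0,[0,0,0],[0,0,0]]
    - [0,[0,0,0],[0,0,0]]
    - [0,[0,0,0],[0,0,0]]
    - [0,[0,0,0],[0,0,0]]

```text
t: 18.95
tcp_pos: [559.8, 32.3, 297.6]
tcp_rot: [0.0, 0.976, 0.218, -0.0]
contact_force: [-0.1, 0.0, 0.4]
width: 0.998
grasp_force: 0.0
```

```bash
python3 - <<'E'
from h import *
p,Rm=wpose();v=np.load("w1.npz");print(p,v["p"],np.degrees(np.arctan2(Rm[1,0],Rm[0,0])),np.degrees(np.arctan2(v["R"][1,0],v["R"][0,0])))
np.savez("w6.npz",p=p,R=Rm)
b=grab_frame("wrist");cv2.imwrite("pics/w6.png",b[:,:,::-1])
g1=cv2.cvtColor(cv2.imread("pics/w1.png"),cv2.COLOR_BGR2GRAY);g6=cv2.cvtColor(b,cv2.COLOR_RGB2GRAY)
K=4;up=lambda i:cv2.resize(i,None,fx=K,fy=K,interpolation=cv2.INTER_CUBIC)
for n,(y0,y1,x0,x1) in {"shaker0 cap":(225,275,318,362),"shaker":(98,140,64,120),"pestle":(0,88,210,315),"spout corner":(190,202,242,254),"spout wall":(186,203,240,258)}.items():
  s=8;Y0=max(y0-s,0)
  r=cv2.matchTemplate(up(g6[Y0:y1+s,x0-s:x1+s]),up(g1[y0:y1,x0:x1]),cv2.TM_CCOEFF_NORMED);_,m,_,l=cv2.minMaxLoc(r);print(n,l[0]/K-s,l[1]/K-(y0-Y0),round(m,2))
hs=cv2.cvtColor(b,cv2.COLOR_RGB2HSV)
def asc(i):
  h=cv2.cvtColor(i,cv2.COLOR_BGR2HSV);m=(h[...,0]>3)&(h[...,0]<20)&(h[...,1]>90)
  return ["".join("#" if m[r,c] else "9876543210"[9-min(9,h[r,c,2]//26)] for c in range(225,275)) for r in range(168,206)]
for k,(x,y) in enumerate(zip(asc(cv2.imread("pics/w1.png")),asc(b[:,:,::-1].copy()))):print(168+k,x,y)
E
```

```text
[559.82818587  32.2759591  297.56032361] [559.75741776  32.02876818 299.20738301] 25.14903919130435 25.15739973621441
shaker0 cap -0.25 0.5 0.91
shaker -0.5 0.25 1.0
pestle 0.0 0.25 0.98
spout corner -8.0 -2.0 0.82
spout wall -8.0 1.25 0.82
168 ################################################## 88888888888888888765##############################
169 ################################################## 88888888888888876543##############################
170 ################################################## 88888888888887764333##############################
171 ################################################## 888888888888764333444#############################
172 ################################################## 888888888887642334433#############################
173 ################################################## 888888888876433343322#############################
174 ################################################## 888888888754334332222#############################
175 ################################################## 888888887544433322222#############################
176 #######
[... 2468 characters left out ...]
7############ 888888888888888888888766678888888888887###########
200 8888888888888888888888888888888888888876########## 88888888888888888888887778888888888888877#########
201 88888888888888888888888888888888888888877######### 888888888888888888888888888888888888888877########
202 8888888888888888888888888888888888888888877####### 8888888888888888888888888888888888888888877#######
203 88888888888888888888888888888888888888888877###### 88888888888888888888888888888888888888888887######
204 8888888888888888888888888888888888888888888877#### 8888888888888888888888888888888888888888888877####
205 88888888888888888888888888888888888888888888877### 888888888888888888888888888888888888888888888877##
```

The lower spout wall corner is at (248,199) in both pictures, so the mortar has not turned. The tongue lies between the two spout walls, and the bystanders I compared have not moved.

```bash
python3 -c "
from workcell import *
print(job_done())"
```

```text
the job is handed in; nothing more can be done
None
```

I pushed the lid round by its handle until its tongue dropped into the pouring lip, then let go and handed the job in at about 19 s. The camera checks fit a flat lid, though they couldn't measure small tilts. The mortar and the things beside it had not moved measurably, and the wrist force readings never went above about 3 N.

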